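# Free a mounted stone from a left-hand collet and rack it

## Robot

A 6-joint arm with a two-finger parallel gripper is mounted at the origin on a cart in front of the work surface, level with it; the furniture and walls round the work are solid. World frame = base frame: x ahead of the robot, y to its left, z up, the work surface at z = 0. Lengths are in m, angles in rad, forces in N, time in s.
With the tool pointing down it reaches from about 0.35 to 0.85 m from the base axis. Payload 8.1 kg.
Tool frame: the origin (TCP) lies where the fingers leave the gripper's body, on its centre line; the fingertips stand 84 mm ahead of it and the grasp point (between the pads) lies 65 mm ahead of it; z points along the fingers, y is the line along which they close (so a half turn about z gives the same grasp; the last joint's range is limited). The gripper opens to 93 mm and grips with 3 to 60 N. Pads are 15 mm wide; open, the fingers measure 128 mm over their backs; the gripper's body (75 mm by 188 mm) begins 65 mm behind the grasp point.
Start: joints at [-1.293, 0.13, 1.488, -0, 1.523, -0.085], TCP at [0.213, -0.561, 0.303] pointing down, gripper open.
Joint ranges: [-2.96, 2.96], [-0.89, 2.26], [0.02, 2.5], [-1.34, 4.48], [0, 2.73], [-2.66, 2.66]. Speed limits (rad/s): [2.39, 2.39, 2.79, 3.14, 3.14, 3.14].

## Interface

Orientations are given as a rotation vector (axis times angle).
In Python, from plant import robot gives the robot as it stands.
- The arm moves only by the shell command python3 -m jog 'ROWS' [FORCE]. ROWS is text: rows parted by semicolons, each of 5 numbers parted by spaces: the opening, from 0 (shut) to 1 (fully open), then the shift along the tool's x, y, z in m, then the turn about the tool's z in degrees. A call has 1 to 10 rows; each row shifts and turns the commanded pose from where the row before left it, along the tool's axes as they then stand; what a row does not reach is not made up. A row lasts 1/12 s, in which the tool goes at most 41.7 mm and 7.16 degrees, less where a joint would pass 70% of its speed; a pose out of reach is approached as far as the arm can. A call with a gripper value outside its range is refused whole. The fingers move at their own pace and stop on an object; FORCE is the grip in N (left out, the last holds). Time passes only in rows, so rows that do not move let the fingers close. It gives the time, the measured TCP pose, the force, the opening and the grip force at its end, in the units of the state.
- robot.read_state(): the state, without advancing time (a new reading comes with each control period).
- robot.read_camera(name): name is "scene" or "top" or "wrist"; returns a dict with "color" (400x640x3 uint8, red, green, blue), "intrinsics" (3x3 intrinsics, pixels), "pose" (4x4, takes a point from camera to world coordinates); the wrist camera has in their place "tool_from_camera" (4x4, takes a point from camera to tool coordinates, whose origin is the TCP and whose axes are the flange's). Camera axes: x right, y down, z forward; pixel columns grow to the right and rows downward; lengths in m; the calibration is good to about 2 mm. A picture is of the moment at which its call begins: read the wrist's pose just before it. There is no depth.
- robot.close_job(): hands the job in; it is judged then, once.
The state is a dict: "t": time; "q": joint angles; "dq": joint speeds; "joint_torque": joint torques, N m; "tool_pos": TCP position; "orientation": TCP orientation; "force": force on the tool from outside, world axes, zero at the start; "wrist_torque": the same for the moment, N m; "opening": finger opening in m; "gripper_force": force on a finger pad.
Only numpy, scipy, OpenCV 4.12 (cv2) and the standard library are available. Lean on these libraries where they do the work, as an engineer would, in place of code of your own. Each camera call takes 0.05 s, during which the arm holds its last target. There are 200 camera calls.

## Task

Take the brick-red mounted stone out of the upright handpiece and stand it in the empty hole of the wooden rack. The collet collar has a left-hand thread: push its crank lever clockwise (seen from above) until it comes up against its end stop, as only then is the stone free to be drawn straight up; feel for the stop and never force the lever, since the handpiece must not be wrenched round in its rubber sleeve. Do not tug hard at the stone, and leave the bottle, the vial and the thimble where they are.

Things in the scene. Friction and masses are not known exactly. Their poses are not given: they have to be found in the camera images.
- stand: fixed handpiece stand: dark square base plate 80 x 80 x 12 mm, an aluminium cup holding an upright handpiece. Origin: centre of its underside; its z (up) is the axis of the handpiece and of the collar. A thin lamp arm hangs behind the work, across it, 0.64 m ahead of the robot and about 0.5 m above the worktop (lower to the right): keep wrist and forearm clear of it
- collar_top (a point): collar axis, 78 mm up: top of the dark knurled collar (49 mm across, 19 mm high) with the crank lever. Left-hand thread: clockwise from above loosens. The lever has free play (0.12 N m), then drives the collar (0.25 N m); stays where left. From its start it turns clockwise 0.9 to 2.3 rad in all (unseen, differs each time) to a firm end stop; counter-clockwise 0 to 1.4 rad to a firm tight stop
- crank_knob (a point): centre of the red upright crank knob, 88 mm above the worktop: cylinder 14 mm across, 28 mm high, 60 mm from the collar axis; at first on the robot's side of the stand or to its right. The steel lever below it is 11 mm wide, with an end disc 20 mm across, top at 74 mm. 2 to 4 N here, square to the lever, keeps it moving
- handpiece (a joint): elastic twist of the handpiece in its rubber sleeve, rad, 0 at rest, positive counter-clockwise from above; 7 N m per rad, so -0.02 to -0.04 while the lever is turned clockwise; springs back when let go. More than 0.18 rad either way (about 21 N on the crank knob) counts as wrenching it
- stone: loose mounted stone, upright in the handpiece, 68 mm tall, 40 g: foot 19 mm across, coned above, 14 mm high; shank 6 mm; brick-red cylinder 18 mm across from 48 to 68 mm. Origin: centre of its underside (at first 50 mm above the worktop), z up the shank. Two brass jaws in the collar, 69 to 77 mm up, hold back its foot; they part enough only in the lever's last 0.1 rad. Rises 30 mm to be clear
- rack: fixed wooden rack to the right of the stand, 110 x 44 x 30 mm (x, y, z), origin at the centre of its underside, long side along its x. A green stone stands fixed in it at x = +27 mm (18 mm across, top 78 mm above the worktop); the hole at x = -30 mm, the end towards the robot, is empty
- rack_hole (a point): centre of the mouth of the empty hole in the rack's top face (30 mm above the worktop): 23 mm across, 20 mm deep, straight down
- flux_bottle: bystander: green and white bottle 33 x 33 x 90 mm, origin at the centre of its underside
- vial: bystander: clear vial with white cap 37 x 37 x 55 mm, origin at the centre of its underside
- thimble: bystander: grey thimble-shaped die 25 x 25 x 31 mm, origin at the centre of its underside

How it is judged:
By the outcome, as a careful person would: the job done as asked, in the order asked, and still so for the second after the job is handed in, with the robot touching nothing.
It also fails if it takes over 69 s, if anything falls off the work surface, if the arm or the gripper's body presses on something with over 40 N, if the wrist force passes 120 N, or if a joint passes its speed limit or range.

## Working session

There is one attempt and no reset: what is moved stays moved. The work goes in short steps, Python scripts to look and compute and a shell command to move; the robot and the scene stay as the last step left them, time stands still between calls to the robot, and variables do not carry over. Pictures are saved under pics/ and viewed, at most 10 in all, crops included, and the job is handed in when it is done.

```bash
mkdir -p pics
cat > h.py <<'E'
import numpy as np,cv2
from plant import robot
from scipy.spatial.transform import Rotation as R
def shot(n):
    s=robot.read_state(); c=robot.read_camera(n); im=np.array(c["color"]);K=np.array(c["intrinsics"])
    if n=="wrist":
        T=np.eye(4);T[:3,:3]=R.from_rotvec(s["orientation"]).as_matrix();T[:3,3]=s["tool_pos"]
        P=T@np.array(c["tool_from_camera"])
    else: P=np.array(c["pose"])
    return im,K,P
def save(im,f): cv2.imwrite("pics/"+f,im[:,:,::-1])
def ray(K,P,uv):
    d=P[:3,:3]@np.linalg.solve(K,[uv[0],uv[1],1.]); return P[:3,3],d/np.linalg.norm(d)
def onz(K,P,uv,z):
    o,d=ray(K,P,uv); return o+d*(z-o[2])/d[2]
def tri(*rs):
    A=0;b=0
    for o,d in rs:
        M=np.eye(3)-np.outer(d,d);A=A+M;b=b+M@o
    return np.linalg.solve(A,b)
def blobs(im,lo,hi,amin=30):
    h=cv2.cvtColor(im,cv2.COLOR_RGB2HSV)
    lo=np.array(lo);hi=np.array(hi)
    if lo[0]<0: m=cv2.inRange(h,np.array([0,*lo[1:]]),hi)|cv2.inRange(h,np.array([180+lo[0],*lo[1:]]),np.array([180,*hi[1:]]))
    else: m=cv2.inRange(h,lo,hi)
    n,l,s,c=cv2.connectedComponentsWithStats(m)
    return [(s[i].tolist(),c[i].round(1).tolist()) for i in range(1,n) if s[i][4]>=amin],l
E
python3 - <<'E'
from h import *
s=robot.read_state();print(s)
for n in("scene","top"):
    im,K,P=shot(n);save(im,n+"0.png");print(n,K.tolist(),P.round(3).tolist())
    for b in blobs(im,(-10,110,50),(12,255,255))[0]: print(b)
E
```

```text
{'t': 0.0, 'q': array([-1.29340380e+00,  1.31150469e-01,  1.48927178e+00, -2.26347115e-05,
        1.52298751e+00, -8.53700808e-02]), 'dq': array([-0.0022088 ,  0.002759  ,  0.0016057 , -0.0012953 , -0.00172644,
        0.00128955]), 'joint_torque': array([-3.72037484e-04, -5.59848726e+01, -4.91762638e+01,  7.67915184e-02,
        3.59352725e-02, -1.54548229e-04]), 'tool_pos': array([ 0.21283336, -0.56054277,  0.30169781]), 'orientation': array([-3.08827901e+00, -5.66382652e-01,  3.08796273e-04]), 'force': array([-0.50344494, -0.3114313 ,  0.18510275]), 'wrist_torque': array([ 0.02452789, -0.03785883,  0.05750249]), 'gripper_force': 0.0, 'opening': 0.09298506684236114}
scene [[508.4449998645872, 0.0, 311.68865460130735], [0.0, 508.4449998645872, 193.3860582687889], [0.0, 0.0, 1.0]] [[0.894, -0.297, 0.336, 0.269], [-0.449, -0.618, 0.646, -0.936], [0.016, -0.728, -0.686, 0.673], [0.0, 0.0, 0.0, 1.0]]
([425, 12, 13, 38, 214], [430.3, 25.8])
([184, 14, 27, 19, 343], [197.5, 22.9])
([351, 17, 7, 17, 75], [353.8, 24.2])
([386, 70, 11, 33, 190], [391.2, 86.6])
([377, 73, 8, 34, 173], [379.8, 89.0])
([505, 99, 6, 8, 34], [507.8, 102.6])
([488, 107, 9, 23, 129], [491.4, 117.1])
([264, 146, 10, 13, 70], [267.5, 150.5])
([271, 174, 8, 16, 106], [274.6, 181.4])
([272, 230, 67, 50, 1227], [302.4, 252.5])
top [[443.12162362955394, 0.0, 313.4801507284157], [0.0, 443.12162362955394, 194.3293057134331], [0.0, 0.0, 1.0]] [[-0.009, -0.994, 0.105, 0.458], [-1.0, 0.01, 0.003, -0.365], [-0.004, -0.105, -0.994, 0.933], [0.0, 0.0, 0.0, 1.0]]
([199, 28, 9, 11, 53], [202.5, 33.8])
([334, 53, 7, 8, 32], [337.0, 56.2])
([155, 59, 7, 6, 31], [158.2, 61.8])
([338, 184, 15, 25, 122], [344.2, 192.5])
([344, 191, 24, 48, 458], [355.7, 219.1])
([262, 199, 10, 10, 72], [266.9, 203.6])
([295, 208, 8, 8, 49], [298.8, 211.3])
([126, 277, 13, 11, 68], [130.9, 282.6])
```

View pics/scene0.png

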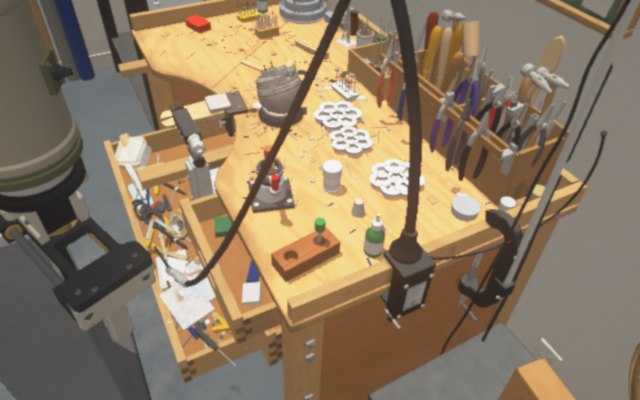

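View pics/top0.png

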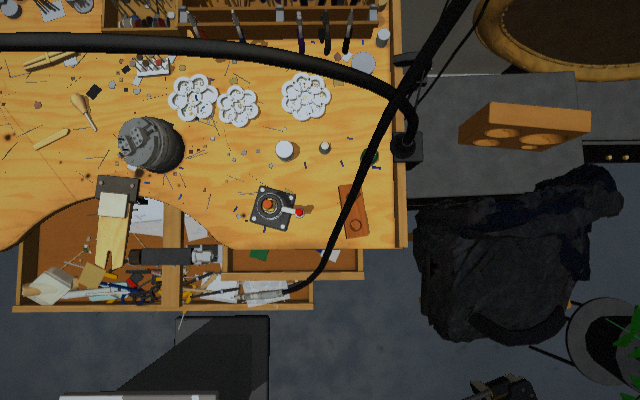

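The scene view shows the stand with the red stone at about (268,150) and the knob at (274,181). The rack is at about (305,253) with its hole at (291,254), and a black hose crosses in front of them. In the top view the stone is at (267,204), the knob at (299,211) and the hole at (356,225); the hose crosses over the rack there. I'll locate these points and work out how high the hose hangs.

Run:
```python
from h import *
a,Ka,Pa=shot("scene");b,Kb,Pb=shot("top")
for n,u,v in(("stone",(267.5,150.5),(266.9,203.6)),("knob",(274.6,181.4),(298.8,211.3)),("hole",(291,254),(356,225)),("green",(320,223),(0,0))):
    r1=ray(Ka,Pa,u);r2=ray(Kb,Pb,v)
    if n!="green": print(n,tri(r1,r2).round(3),onz(Kb,Pb,v,.088).round(3))
    else: print(n,onz(Ka,Pa,u,.078).round(3))
def dens(p):
    p=np.array(p,float);return np.concatenate([np.linspace(p[i],p[i+1],30) for i in range(len(p)-1)])
def hose(S,T):
    T=dens(T)
    for u in S:
        r1=ray(Ka,Pa,u);best=min(((lambda X,r2:(np.linalg.norm(np.cross(X-r2[0],r2[1])),X,v))(tri(r1,ray(Kb,Pb,v)),ray(Kb,Pb,v)) for v in T),key=lambda t:t[0])
        print(u,best[1].round(3),round(best[0],4),best[2].round())
hose([(340,0),(318,50),(290,110),(265,165),(240,220),(215,260),(190,283)],[(470,0),(430,50),(405,100),(380,140),(352,205),(335,245),(315,275),(290,290)])
print()
hose([(400,5),(408,50),(414,120),(412,180),(408,235)],[(0,40),(60,40),(150,40),(250,52),(330,72),(385,95),(408,115),(405,145)])
hose([(340,0),(318,50),(290,110),(265,165)],[(0,40),(60,40),(150,40),(250,52),(330,72),(385,95),(408,115),(405,145)])
up=cv2.resize(np.hstack([a[130:290,225:345],b[170:250,240:400].repeat(2,0)[:160].repeat(2,1)]),None,fx=1.8,fy=1.8,interpolation=cv2.INTER_CUBIC);save(up,"crop0.png");print(up.shape)
```

```text
stone [ 0.526 -0.275  0.11 ] [ 0.53  -0.273  0.088]
knob [ 0.513 -0.333  0.09 ] [ 0.515 -0.334  0.088]
hole [ 0.489 -0.447  0.032] [ 0.487 -0.442  0.088]
green [ 0.542 -0.444  0.078]
(340, 0) [ 0.562 -0.435  0.434] 0.0002 [376. 149.]
(318, 50) [ 0.539 -0.428  0.373] 0.0008 [365. 176.]
(290, 110) [ 0.505 -0.417  0.288] 0.0005 [351. 208.]
(265, 165) [ 0.469 -0.405  0.197] 0.0002 [340. 234.]
(240, 220) [ 0.427 -0.386  0.083] 0.0004 [327. 257.]
(215, 260) [ 0.383 -0.358 -0.025] 0.0 [312. 277.]
(190, 283) [ 0.341 -0.303 -0.132] 0.0027 [290. 290.]

(400, 5) [ 0.633 -0.451  0.421] 0.0028 [385.  95.]
(408, 50) [ 0.65  -0.46   0.363] 0.0011 [385.  95.]
(414, 120) [ 0.779 -0.349  0.147] 0.0002 [305.  66.]
(412, 180) [ 0.98  -0.153 -0.233] 0.0 [236.  50.]
(408, 235) [ 0.644 -0.539  0.095] 0.0001 [405. 143.]
(340, 0) [ 0.781 -0.058  0.254] 0.0001 [122.  40.]
(318, 50) [ 0.941  0.333 -0.075] 0.0001 [21. 40.]
(290, 110) [ 0.535 -0.474  0.335] 0.0535 [405. 145.]
(265, 165) [ 0.519 -0.485  0.277] 0.0798 [405. 145.]
(288, 792, 3)
```

The scene and top views put the stone axis near (0.527,-0.274), the knob at (0.513,-0.333,0.090) and the hole at (0.489,-0.447,0.032). Next I'll move in gently for a wrist view, watching the force because of the hose.

```bash
python3 -m jog '1 .018 -.005 0 0;1 .018 -.005 0 0;1 .018 -.005 0 0;1 .018 -.005 0 0;1 .018 -.005 0 0;1 .018 -.005 0 0;1 .018 -.005 0 0;1 .018 -.005 0 0;1 .018 -.005 0 0'; python3 -m jog '1 .018 -.005 0 0;1 .018 -.005 0 0;1 .018 -.005 0 0;1 .018 -.005 0 0;1 0 0 0 0'
```

```text
t: 0.95
tool_pos: [0.3491, -0.4607, 0.3025]
orientation: [-3.09, -0.567, 0.0]
force: [0.8, -1.1, -0.1]
opening: 0.0927
gripper_force: 0.0
t: 1.37
tool_pos: [0.4108, -0.4151, 0.3024]
orientation: [-3.088, -0.57, -0.001]
force: [-0.3, -0.4, 0.4]
opening: 0.093
gripper_force: 0.0
```

```bash
python3 -m jog '1 .018 -.005 0 0;1 .018 -.005 0 0;1 .018 -.005 0 0;1 .018 -.005 0 0;1 .018 -.005 0 0;1 0 0 0 0'
python3 - <<'E'
from h import *
im,K,P=shot("wrist");save(im,"w0.png");s=robot.read_state();print(s["tool_pos"],s["force"],s["q"])
for b in blobs(im,(-10,110,50),(12,255,255),60)[0]: print(b)
E
```

```text
t: 1.87
tool_pos: [0.4855, -0.3603, 0.3025]
orientation: [-3.089, -0.57, -0.001]
force: [-0.1, -1.0, 0.3]
opening: 0.093
gripper_force: 0.0
[ 0.48442362 -0.3612403   0.30241177] [-0.50823268  0.6022474  -0.03253526] [-7.25538439e-01  1.42454640e-01  1.47563315e+00 -8.69348657e-05
  1.52403998e+00  4.80484590e-01]
([238, 109, 24, 22, 103], [254.1, 118.7])
([396, 142, 18, 20, 116], [402.9, 149.9])
([300, 146, 15, 18, 205], [307.6, 154.5])
```

View pics/w0.png

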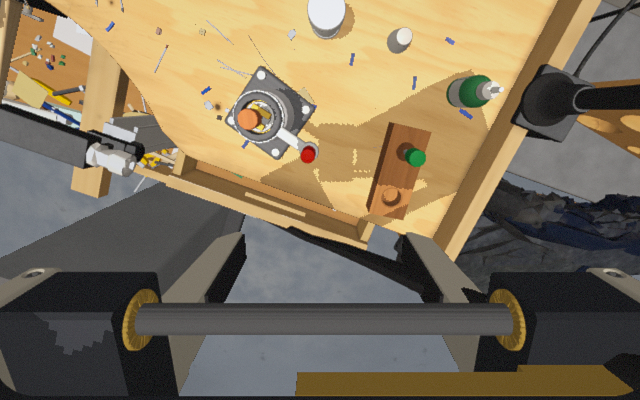

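The wrist view shows the stone top at about (248,119), the knob top at (308,154), the hole at (391,196) and the green stone at (415,158). The hose isn't touched or visible. I'll refine the positions.

Run:
```python
from h import *
w,Kw,Pw=shot("wrist");a,Ka,Pa=shot("scene");b,Kb,Pb=shot("top")
print(blobs(w[95:140,220:290].copy(),(0,120,120),(20,255,255),40)[0], Pw.round(3).tolist())
for n,us in(("stone",[(Kw,Pw,(248,119)),(Kb,Pb,(266.9,203.6))]),("knob",[(Kw,Pw,(307.6,154.5)),(Kb,Pb,(298.8,211.3)),(Ka,Pa,(274.6,180))]),("hole",[(Kw,Pw,(391,196)),(Ka,Pa,(291,254)),(Kb,Pb,(356,225))])):
    X=tri(*[ray(*u) for u in us]);print(n,X.round(4),[onz(*u,dict(stone=.118,knob=.102,hole=.03)[n]).round(3)[:2].tolist() for u in us])
c=cv2.resize(np.hstack([w[85:215,210:450]]),None,fx=3.3,fy=3.3,interpolation=cv2.INTER_CUBIC);save(c,"w0c.png")
```

```text
[([17, 11, 20, 22, 346], [26.6, 21.7])] [[0.357, -0.894, -0.272, 0.561], [-0.934, -0.342, -0.103, -0.332], [-0.0, 0.291, -0.957, 0.384], [0.0, 0.0, 0.0, 1.0]]
stone [ 0.527  -0.2768  0.1185] [[0.527, -0.278], [0.527, -0.276]]
knob [ 0.5126 -0.3342  0.0939] [[0.514, -0.335], [0.514, -0.334], [0.508, -0.342]]
hole [ 0.4896 -0.4467  0.0306] [[0.49, -0.446], [0.489, -0.446], [0.49, -0.448]]
```

View pics/w0c.png

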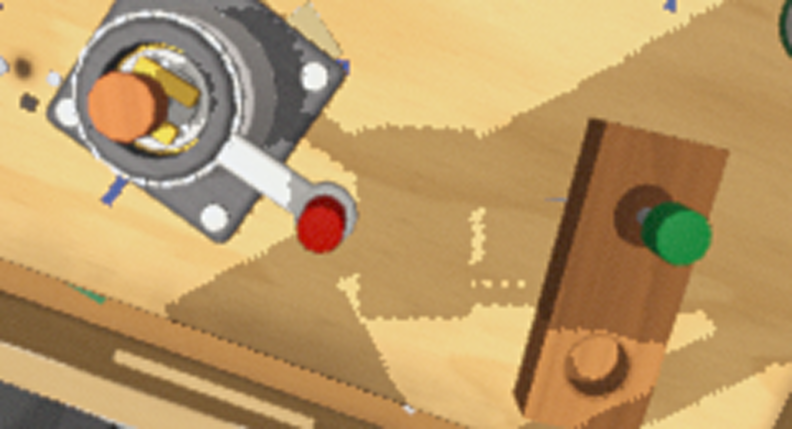

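```bash
python3 -m jog '.5 0 0 0 -7;.5 0 0 0 -7;.5 0 0 0 -7;.5 0 0 0 -7;.5 0 0 0 -7;.5 0 0 0 -7;.5 0 0 0 -7;.5 0 0 0 -7;.5 0 0 0 0' ; python3 -m jog '.5 .016 .011 0 0;.5 .0165 .011 0 0;.5 0 0 .02 0;.5 0 0 .02 0;.5 0 0 .02 0;.5 0 0 .02 0;.5 0 0 0 0'
python3 - <<'E'
from h import *
w,Kw,Pw=shot("wrist");s=robot.read_state();print(s["tool_pos"],s["orientation"])
save(w,"w1.png")
for b in blobs(w,(-10,130,80),(20,255,255),150)[0]: print(b, onz(Kw,Pw,b[1],.102).round(4),onz(Kw,Pw,b[1],.118).round(4))
E
```

```text
t: 2.82
tool_pos: [0.483, -0.3627, 0.3028]
orientation: [-2.458, -1.957, 0.001]
force: [1.4, 0.2, -0.5]
opening: 0.0467
gripper_force: 0.0
t: 3.4
tool_pos: [0.5104, -0.3344, 0.2177]
orientation: [-2.461, -1.941, 0.003]
force: [-0.2, -0.1, -1.4]
opening: 0.0463
gripper_force: 0.0
[ 0.51103546 -0.33481793  0.22010887] [-2.46235522e+00 -1.94286748e+00  2.22587469e-03]
([509, 0, 51, 40, 354], [533.6, 21.6]) [ 0.6566 -0.2396  0.102 ] [ 0.6464 -0.2409  0.118 ]
([159, 2, 277, 301, 18994], [292.7, 192.6]) [ 0.4962 -0.3058  0.102 ] [ 0.499  -0.3018  0.118 ]
([314, 124, 29, 31, 728], [328.1, 138.7]) [ 0.5274 -0.2766  0.102 ] [ 0.5276 -0.275   0.118 ]
([422, 191, 72, 81, 1704], [459.7, 227.1]) [ 0.6019 -0.3564  0.102 ] [ 0.5961 -0.3483  0.118 ]
([220, 289, 20, 62, 330], [229.1, 316.9]) [ 0.4231 -0.3899  0.102 ] [ 0.4318 -0.379   0.118 ]
([408, 289, 19, 27, 164], [416.7, 300.4]) [ 0.5643 -0.408   0.102 ] [ 0.5616 -0.3957  0.118 ]
([412, 316, 16, 35, 169], [419.7, 335.6]) [ 0.5619 -0.44    0.102 ] [ 0.5594 -0.4251  0.118 ]
([186, 338, 383, 58, 10268], [378.3, 377.8]) [ 0.523  -0.4737  0.102 ] [ 0.5237 -0.456   0.118 ]
```

View pics/w1.png

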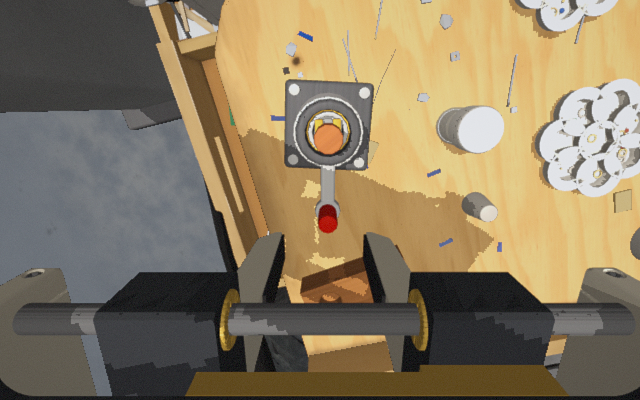

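The stone top is at (328,139) and the knob at about (328,219), with the lever lying along tool x between the fingers. I'll descend to straddle the knob.

```bash
python3 -m jog '.5 .001 .002 .018 0;.5 0 0 .018 0;.5 0 0 .018 0;.3 0 0 0 0;.3 0 0 0 0;.3 0 0 0 0'
python3 - <<'E'
import numpy as np
# per-row step: chord for 3 deg at r=.06 in tool axes, tool -y motion then +turn
for d in(3,5): 
    a=np.radians(d); print(d,.06*np.sin(a),.06*(1-np.cos(a)))
E
```

```text
t: 3.95
tool_pos: [0.5156, -0.3355, 0.171]
orientation: [2.462, 1.948, 0.001]
force: [-0.4, -0.2, 0.2]
opening: 0.0312
gripper_force: 0.0
3 0.00314015737457663 8.222791472557e-05
5 0.005229344564859489 0.00022831811449526728
```

```bash
python3 -m jog '.3 .0001 -.003 0 3;.3 .0002 -.005 0 5;.3 .0002 -.0052 0 5;.3 .0002 -.0052 0 5;.3 .0002 -.0052 0 5;.3 .0002 -.0052 0 5;.3 .0002 -.0052 0 5;.3 .0002 -.0052 0 5;.3 .0002 -.0052 0 5;.3 0 0 0 0'
python3 - <<'E'
from h import *
w,Kw,Pw=shot("wrist");s=robot.read_state();print(s["tool_pos"],s["orientation"],s["force"],s["wrist_torque"],s["opening"],s["q"])
save(w,"w2.png")
E
```

```text
t: 4.78
tool_pos: [0.4798, -0.3111, 0.1715]
orientation: [3.004, 0.904, 0.003]
force: [-0.7, -2.6, 1.1]
opening: 0.0279
gripper_force: 1.1
[ 0.48006955 -0.31115111  0.17134999] [3.00201516 0.91291468 0.00325401] [ 0.08628879 -2.33325708 -0.0194997 ] [-0.38490488 -0.07145072 -0.00310704] 0.028108630525582056 [-6.64423237e-01  1.52972443e-01  1.70960316e+00 -5.25184784e-04
  1.27468557e+00  3.16096101e-01]
```

View pics/w2.png

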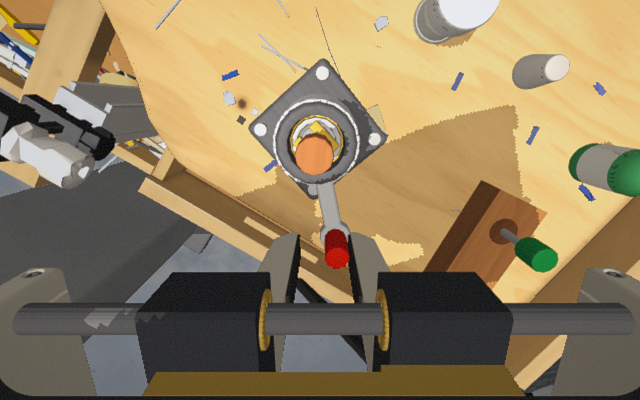

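The right (+y) finger is pushing the knob at (336,248), with the lever trailing slightly and about 2.5 N of force. I'll go on in small steps and feel for the stop.

```bash
python3 -m jog '.3 .0001 -.0031 0 3;.3 .0001 -.0031 0 3;.3 .0001 -.0031 0 3;.3 .0001 -.0031 0 3;.3 0 0 0 0'
```

```text
t: 5.25
tool_pos: [0.4742, -0.2997, 0.1704]
orientation: [3.083, 0.594, 0.003]
force: [0.3, -2.6, 2.6]
opening: 0.0281
gripper_force: 1.1
```

```bash
python3 -m jog '.3 .0001 -.0021 0 2;.3 .0001 -.0021 0 2;.3 .0001 -.0021 0 2;.3 0 0 0 0;.3 0 0 0 0'
```

```text
t: 5.67
tool_pos: [0.4722, -0.2935, 0.1696]
orientation: [3.11, 0.437, 0.002]
force: [0.4, -2.9, 1.5]
opening: 0.028
gripper_force: 1.0
```

```bash
python3 -m jog '.3 0 -.0021 0 2;.3 0 -.0021 0 2;.3 0 -.0021 0 2;.3 0 0 0 0;.3 0 0 0 0'
```

```text
t: 6.08
tool_pos: [0.4704, -0.2871, 0.1691]
orientation: [3.129, 0.273, 0.001]
force: [0.4, -1.3, 1.2]
opening: 0.0282
gripper_force: 0.9
```

```bash
python3 -m jog '.3 0 -.0021 0 2;.3 0 -.0021 0 2;.3 0 -.0021 0 2;.3 0 0 0 0;.3 0 0 0 0'
```

```text
t: 6.5
tool_pos: [0.4694, -0.2808, 0.1688]
orientation: [3.14, 0.108, 0.0]
force: [0.5, -1.8, 1.5]
opening: 0.0273
gripper_force: 0.8
```

```bash
python3 -m jog '.3 0 -.0021 0 2;.3 0 -.0021 0 2;.3 0 -.0021 0 2;.3 0 0 0 0;.3 0 0 0 0'
```

```text
t: 6.92
tool_pos: [0.4692, -0.2746, 0.1688]
orientation: [3.141, -0.057, 0.0]
force: [0.3, -2.8, 0.9]
opening: 0.0279
gripper_force: 1.4
```

```bash
python3 -m jog '.3 0 -.0021 0 2;.3 0 -.0021 0 2;.3 0 -.0021 0 2;.3 0 0 0 0;.3 0 0 0 0'
```

```text
t: 7.33
tool_pos: [0.4695, -0.2684, 0.1688]
orientation: [3.133, -0.221, 0.0]
force: [-0.9, -3.4, 1.6]
opening: 0.0279
gripper_force: 2.0
```

```bash
python3 -m jog '.3 0 -.0021 0 2;.3 0 -.0021 0 2;.3 0 -.0021 0 2;.3 0 0 0 0;.3 0 0 0 0'
```

```text
t: 7.75
tool_pos: [0.4706, -0.2621, 0.1688]
orientation: [3.118, -0.385, -0.0]
force: [-0.6, -4.2, 2.2]
opening: 0.0277
gripper_force: 2.0
```

```bash
python3 -m jog '.3 .0001 -.0021 0 2;.3 .0001 -.0021 0 2;.3 0 0 0 0;.3 0 0 0 0'
```

```text
t: 8.08
tool_pos: [0.4718, -0.258, 0.1688]
orientation: [3.103, -0.493, -0.001]
force: [-2.8, -5.1, 3.7]
opening: 0.0277
gripper_force: 2.2
```

```bash
python3 -m jog '.3 .0001 -.0021 0 2;.3 0 0 0 0;.3 0 0 0 0'
python3 - <<'E'
from h import *
w,Kw,Pw=shot("wrist");s=robot.read_state();print(s["force"],s["wrist_torque"],s["q"])
save(w,"w3.png")
E
```

```text
t: 8.33
tool_pos: [0.4725, -0.256, 0.1687]
orientation: [-3.093, 0.548, 0.001]
force: [-1.9, -3.9, 3.5]
opening: 0.028
gripper_force: 2.2
[-4.01796372 -4.58324769  4.97086231] [-0.61740349  0.54783763 -0.02192058] [-5.91876031e-01  6.89981986e-02  1.80549792e+00 -1.45075285e-04
  1.26741486e+00  1.32968967e+00]
```

View pics/w3.png

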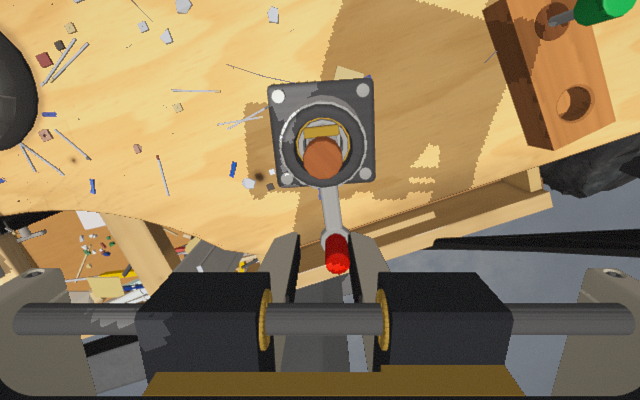

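The lever now points about 15° past straight toward the robot, and the right finger still bears on the knob at (337,255). Nothing else is in contact, so I'll continue finely.

```bash
python3 -m jog '.3 .0001 -.0021 0 2;.3 .0001 -.0021 0 2;.3 0 0 0 0;.3 0 0 0 0'
```

```text
t: 8.72
tool_pos: [0.4742, -0.252, 0.1686]
orientation: [-3.072, 0.656, 0.001]
force: [-3.5, -3.0, 3.1]
opening: 0.0279
gripper_force: 2.2
```

```bash
python3 -m jog '.3 .0001 -.0021 0 2;.3 .0001 -.0021 0 2;.3 .0001 -.0021 0 2;.3 0 0 0 0;.3 0 0 0 0'
```

```text
t: 9.13
tool_pos: [0.4772, -0.2465, 0.1685]
orientation: [-3.034, 0.815, 0.001]
force: [-4.5, -2.8, 2.1]
opening: 0.0279
gripper_force: 2.2
```

```bash
python3 -m jog '.3 .0001 -.0021 0 2;.3 .0001 -.0021 0 2;.3 .0001 -.0021 0 2;.3 0 0 0 0;.3 0 0 0 0'
```

```text
t: 9.55
tool_pos: [0.4808, -0.2412, 0.1684]
orientation: [-2.987, 0.973, 0.002]
force: [-4.5, -1.1, 3.5]
opening: 0.0281
gripper_force: 2.2
```

```bash
python3 -m jog '.3 .0001 -.0021 0 2;.3 .0001 -.0021 0 2;.3 .0001 -.0021 0 2;.3 0 0 0 0;.3 0 0 0 0'
```

```text
t: 9.97
tool_pos: [0.4848, -0.2364, 0.1684]
orientation: [-2.932, 1.127, 0.002]
force: [-4.4, -1.5, 2.7]
opening: 0.028
gripper_force: 2.2
```

```bash
python3 -m jog '.3 0 -.0021 0 2;.3 0 -.0021 0 2;.3 0 -.0021 0 2;.3 0 0 0 0;.3 0 0 0 0'
```

```text
t: 10.38
tool_pos: [0.4893, -0.2319, 0.1684]
orientation: [-2.869, 1.279, 0.001]
force: [-5.3, -1.9, 1.4]
opening: 0.0282
gripper_force: 2.1
```

```bash
python3 -m jog '.3 0 -.0021 0 2;.3 0 -.0021 0 2;.3 0 -.0021 0 2;.3 0 0 0 0;.3 0 0 0 0'
```

```text
t: 10.8
tool_pos: [0.4938, -0.2284, 0.1684]
orientation: [2.797, -1.428, -0.002]
force: [-6.5, -4.0, 1.8]
opening: 0.0284
gripper_force: 3.6
```

```bash
python3 -m jog '.3 0 -.0021 0 2;.3 0 -.0021 0 2;.3 0 0 0 0;.3 0 0 0 0'
```

```text
t: 11.13
tool_pos: [0.4966, -0.2267, 0.1683]
orientation: [2.744, -1.524, -0.003]
force: [-9.6, -8.2, 3.5]
opening: 0.0276
gripper_force: 6.1
```

The force rose from about 5 N to 12.5 N at the slope of the rubber sleeve, so this is the end stop at roughly 2.2 rad. I'll back off, rise, and look at the stone.

```bash
python3 -m jog '.3 0 .003 0 0;.3 0 .003 0 0;.3 0 .003 0 0;.3 0 .003 0 0;.3 0 0 0 0;.3 0 0 -.015 0;.5 0 0 -.03 0;.5 0 0 -.03 0;.5 0 0 0 0'
python3 - <<'E'
from h import *
w,Kw,Pw=shot("wrist");s=robot.read_state();print(s["tool_pos"],s["orientation"],s["force"],s["q"])
save(w,"w4.png")
E
```

```text
t: 11.88
tool_pos: [0.4904, -0.233, 0.2506]
orientation: [-2.745, 1.526, -0.015]
force: [1.3, -0.1, 1.0]
opening: 0.0432
gripper_force: 0.0
[ 0.48986399 -0.23269399  0.24806531] [-2.74520901  1.52636827 -0.01216033] [ 0.55330153  0.12511829 -0.14226017] [-5.38443869e-01  5.91325880e-04  1.72425772e+00  8.04729338e-04
  1.40902167e+00  2.04711987e+00]
```

View pics/w4.png

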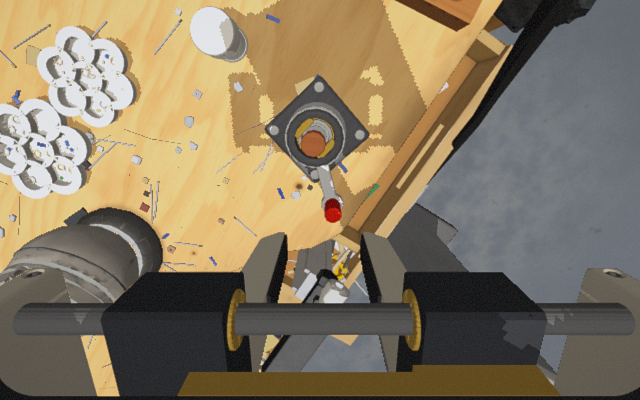

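The lever has stopped pointing to the left of the robot, with the knob at (332,210). The stone top is at about (313,144) and the brass jaws are parted. Next I'll measure the stone and the shift to reach it.

Run:
```python
from h import *
w,Kw,Pw=shot("wrist");b,Kb,Pb=shot("top");s=robot.read_state()
l,_=blobs(w[115:165,290:340].copy(),(0,130,80),(14,255,255),60);print(l)
c=max(l,key=lambda t:t[0][4]);u=(c[1][0]+290,c[1][1]+115)
l,_=blobs(b[190:217,255:280].copy(),(0,110,80),(20,255,255),25);print(l)
v=max(l,key=lambda t:t[0][4]);v=(v[1][0]+255,v[1][1]+190)
X=tri(ray(Kw,Pw,u),ray(Kb,Pb,v));print(u,v,X,onz(Kw,Pw,u,.116),onz(Kb,Pb,v,.116))
Rm=R.from_rotvec(s["orientation"]).as_matrix();print("tool shift",(Rm.T@(X-s["tool_pos"])).round(4),Rm.round(3).tolist())
```

```text
[([10, 15, 25, 27, 515], [21.8, 27.8])]
[([7, 8, 13, 11, 83], [12.3, 12.7])]
(311.8, 142.8) (267.3, 202.7) [ 0.52798539 -0.27784139  0.13121309] [ 0.5276332  -0.27568353  0.116     ] [ 0.52928023 -0.27652707  0.116     ]
tool shift [ 0.0601 -0.0095  0.1128] [[0.528, -0.85, 0.001], [-0.85, -0.528, -0.0], [0.001, -0.001, -1.0]]
```

```bash
python3 -m jog '.5 .019 -.003 0 0;.5 .019 -.003 0 0;.5 .019 -.0034 0 0;.5 0 0 0 0;.5 0 0 .025 0;.5 0 0 .025 0;.5 0 0 .024 0;.5 0 0 0 0'
python3 - <<'E'
from h import *
s=robot.read_state();print(s["tool_pos"],s["force"])
w,Kw,Pw=shot("wrist");save(cv2.resize(w[60:400,150:490],None,fx=1.6,fy=1.6),"w5.png")
E
```

```text
t: 12.7
tool_pos: [0.5231, -0.2734, 0.1635]
orientation: [-2.744, 1.527, 0.013]
force: [0.2, 0.6, 0.1]
opening: 0.0465
gripper_force: 0.0
[ 0.52312353 -0.27335753  0.16345274] [0.220008   0.56208189 0.14589491]
```

View pics/w5.png

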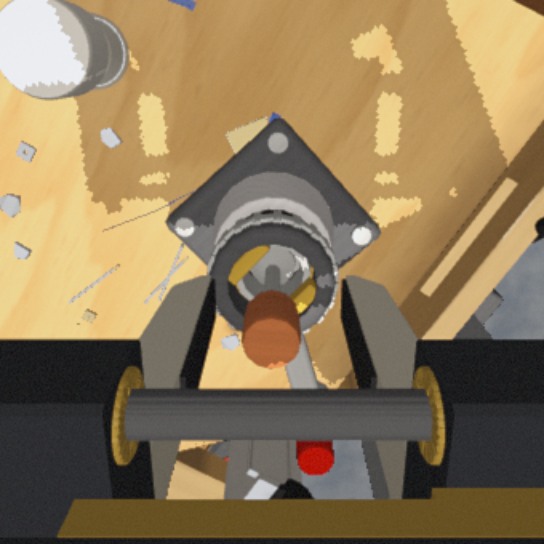

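The stone, in the middle of this crop at (272,335), stands between the fingers and slightly to the left of centre. I'll correct by a few mm and then close lightly.

```bash
python3 -m jog '.5 .005 -.002 -.008 0;.5 0 0 0 0;.5 0 0 0 0;.5 0 0 0 0' && python3 -m jog '.3 0 0 0 0;.2 0 0 0 0;.1 0 0 0 0;.1 0 0 0 0;.1 0 0 0 0;.1 0 0 0 0;.1 0 0 0 0' 8
```

```text
t: 13.08
tool_pos: [0.5308, -0.2792, 0.1796]
orientation: [2.745, -1.528, 0.004]
force: [1.1, 0.9, 0.0]
opening: 0.0465
gripper_force: 0.0
t: 13.67
tool_pos: [0.53, -0.2787, 0.1776]
orientation: [-2.745, 1.528, 0.0]
force: [-0.3, -0.4, -0.8]
opening: 0.0175
gripper_force: 8.0
```

```bash
python3 -m jog '.1 0 0 -.002 0;.1 0 0 -.002 0;.1 0 0 -.002 0;.1 0 0 0 0;.1 0 0 0 0'
```

```text
t: 14.08
tool_pos: [0.5302, -0.2788, 0.1841]
orientation: [-2.745, 1.528, -0.001]
force: [-0.3, -0.1, -0.7]
opening: 0.0176
gripper_force: 8.0
```

```bash
python3 -m jog '.1 0 0 -.002 0;.1 0 0 -.002 0;.1 0 0 -.002 0;.1 0 0 0 0;.1 0 0 0 0'
```

```text
t: 14.5
tool_pos: [0.5301, -0.2788, 0.19]
orientation: [2.745, -1.528, 0.001]
force: [-0.1, 0.4, -1.0]
opening: 0.0176
gripper_force: 8.0
```

```bash
python3 -m jog '.1 0 0 -.002 0;.1 0 0 -.002 0;.1 0 0 -.002 0;.1 0 0 0 0;.1 0 0 0 0'
```

```text
t: 14.92
tool_pos: [0.5301, -0.2788, 0.196]
orientation: [2.745, -1.528, 0.001]
force: [-0.2, -0.7, -1.0]
opening: 0.0177
gripper_force: 8.0
```

```bash
python3 -m jog '.1 0 0 -.002 0;.1 0 0 -.002 0;.1 0 0 -.002 0;.1 0 0 0 0'
```

```text
t: 15.25
tool_pos: [0.5303, -0.2789, 0.2024]
orientation: [2.745, -1.528, 0.001]
force: [-0.6, 0.6, -0.6]
opening: 0.0178
gripper_force: 8.0
```

```bash
python3 -m jog '.1 0 0 -.003 0;.1 0 0 -.005 0;.1 0 0 -.01 0;.1 0 0 -.02 0;.1 0 0 -.01 0;.1 0 0 0 0;.1 0 0 0 0'
python3 - <<'E'
from h import *
s=robot.read_state();p=s["tool_pos"];Rm=R.from_rotvec(s["orientation"]).as_matrix();print(p,s["opening"],(Rm.T@(np.array([.4895,-.4465,p[2]])-p)).round(4))
E
```

```text
t: 15.83
tool_pos: [0.5306, -0.2791, 0.251]
orientation: [2.745, -1.528, 0.004]
force: [0.1, 0.8, -0.9]
opening: 0.0176
gripper_force: 8.0
[ 0.53061838 -0.27905757  0.25104477] 0.017598507153367908 [1.207e-01 1.232e-01 1.000e-04]
```

```bash
python3 -m jog '.1 .008 .014 0 0;.1 .008 .014 0 0;.1 .008 .014 0 0;.1 .008 .014 0 0;.1 .008 .014 0 0;.1 .008 .014 0 0;.1 .008 .014 0 0;.1 .008 .014 0 0;.1 .007 .011 0 0;.1 0 0 0 0'; python3 -m jog '.1 0 0 0 0;.1 0 0 0 0'
python3 - <<'E'
from h import *
w,Kw,Pw=shot("wrist");s=robot.read_state();print(s["tool_pos"],s["orientation"],s["force"],s["opening"])
cv2.imwrite("pics/w6raw.png",w[:,:,::-1])
save(cv2.resize(w[60:360,140:500],None,fx=2,fy=2,interpolation=cv2.INTER_CUBIC),"w6.png")
np.savez("w6.npz",K=Kw,P=Pw,p=s["tool_pos"],o=s["orientation"])
E
```

```text
t: 16.67
tool_pos: [0.4614, -0.4056, 0.2486]
orientation: [2.743, -1.531, -0.002]
force: [0.5, -0.3, -0.2]
opening: 0.018
gripper_force: 8.0
t: 16.83
tool_pos: [0.463, -0.4033, 0.2492]
orientation: [-2.744, 1.528, 0.001]
force: [-0.1, 0.3, -0.3]
opening: 0.0174
gripper_force: 8.0
[ 0.46325681 -0.40310227  0.24940283] [-2.74482199e+00  1.52719806e+00  6.42317086e-04] [-0.0413198   0.80618844 -0.35719375] 0.01760216694013785
```

View pics/w6.png

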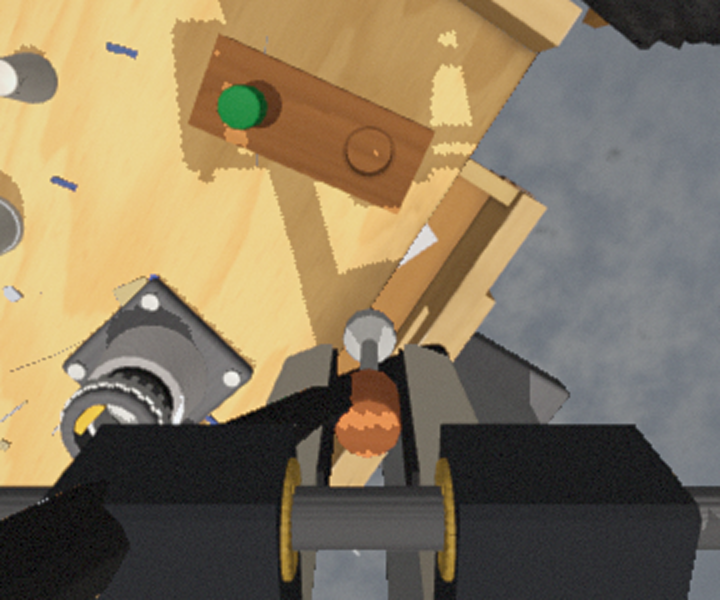

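The stone hangs straight in the grip, with its foot at crop (370,337), and the empty hole is at crop (369,150). The shift I need is the hole minus the foot, each cast onto its own height.

Run:
```python
from h import *
w=cv2.imread("pics/w6raw.png");d=np.load("w6.npz");K,P,p=d["K"],d["P"],d["p"];Rm=R.from_rotvec(d["o"]).as_matrix()
hsv=cv2.cvtColor(w,cv2.COLOR_BGR2HSV)
r=hsv[205:250,305:345];m=((r[:,:,1]<70)&(r[:,:,2]>60)).astype(np.uint8);n,l,s,c=cv2.connectedComponentsWithStats(m);i=1+s[1:,4].argmax();print("foot",s[i],c[i]+[305,205])
x,y,ww,hh,_=s[i]; f=np.array([305+x+ww/2-.5,228.5])
g=cv2.cvtColor(w,cv2.COLOR_BGR2GRAY)[115:155,305:345].astype(int);print(g[8:34:1,8:34:1])
zb=.050+(p[2]-.1776)
F=onz(K,P,f,zb+.003);H=onz(K,P,(324.3,134.7),.03)
print(zb,F.round(4),H.round(4),"foot in tool",(Rm.T@(F-p)).round(4),"foot width px->mm",ww*np.linalg.norm(F-P[:3,3])/K[0,0])
print("shift tool",(Rm.T@(H-F)).round(4)," alt hole",(Rm.T@(np.array([.4896,-.4467,.03])-F)).round(4))
```

```text
foot [  6   9  27  31 595] [324.33781513 228.66386555]
[[110 112 116 112 115 111 108 104  97  93  84  82  84  86  90  98 102 105
  107 107 107 113 109 111 111 109]
 [112 111 114 114 111  99  92  90  87  94  98  94  92  87  82  85  88  93
  106 105 108 107 108 107 109 110]
 [113 112 112 101  92  91  96  99 104 108 109 110 112 110 111 105  90  87
   91  98 104 107 106 108 111 109]
 [111 108 100  91  97  98 108 108 111 110 107 111 108 112 112 111 113 105
   92  89  96 103 105 105 105 105]
 [105  99  92  94 109 111 115 112 111 111 109 110 107 107 111 110 112 112
  112  99  87  92 105 104 104 106]
 [102  90 100 108 112 112 113 112 112 111 112 109 109 106 107 108 107 110
  111 113 100  88  93 100 104 101]
 [ 92  89 104 112 109 112 108 111 108 113 112 110 112 110 110 112 106 108
  108 110 108  97  91 106 107 103]
 [ 88  97 104 108 108 109 108 113 112 110 111 111 114 111 114 108 108 111
  108 107 109  99  91  98 107 106]
 [ 81  98 103 107 104 109 108 108 111 109 109 109 109 111 114 110 113 111
  111 108 109 109  89  91 106 109]
 [ 83 102 105 106 105 104 109 106 109 107 110 109 110 110 111 11
[... 1315 characters left out ...]
72
   66  64  79  96 102 106 105 108]
 [ 98 100  89  79  62  56  64  75  80  95 106 110 108  98  88  81  65  61
   61  78  90  99 104 102 107 108]
 [104 106  98  93  85  69  62  59  59  68  71  70  70  67  63  62  66  80
   76  91  99 103 102 103 104 101]
 [109 104 105 100  92  90  83  70  58  57  63  60  58  64  66  75  76  88
   96  94 101  99 102 103 104 104]
 [105 103 108 103 102  98  95  95  89  83  86  80  80  88  91  95  94 100
   97 104 104 103 101 104 105 105]]
0.12180283293507925 [ 0.4607 -0.3987  0.1248] [ 0.4907 -0.4479  0.03  ] foot in tool [-5.000e-03 -1.000e-04  1.246e-01] foot width px->mm 0.019652860071643893
shift tool [0.0577 0.0005 0.0948]  alt hole [0.0561 0.0008 0.0948]
```

```bash
python3 -m jog '.1 .015 0 .01 0;.1 .012 0 .015 0;.1 0 0 .015 0;.1 0 0 .015 0;.1 0 0 .01 0;.1 0 0 0 0;.1 0 0 0 0;.1 0 0 0 0;.1 0 0 0 0'
python3 - <<'E'
from h import *
w,K,P=shot("wrist");s=robot.read_state();p=s["tool_pos"];Rm=R.from_rotvec(s["orientation"]).as_matrix()
cv2.imwrite("pics/w7raw.png",w[:,:,::-1]);np.savez("w7.npz",K=K,P=P,p=p,o=s["orientation"])
zb=.050+(p[2]-.1776);print(p,zb,s["force"])
pr=lambda X:(lambda c:(K@(c/c[2]))[:2])(P[:3,:3].T@(np.array(X)-P[:3,3]))
# predicted pixels
F=p+Rm@[-.0042,0,0];F[2]=zb;H=[.4900,-.4472,.03];print("pred",pr(F),pr(H))
hsv=cv2.cvtColor(w,cv2.COLOR_RGB2HSV);g=cv2.cvtColor(w,cv2.COLOR_RGB2GRAY)
r=hsv[185:260,295:355];m=((r[:,:,1]<70)&(r[:,:,2]>60)).astype(np.uint8);n,l,st,c=cv2.connectedComponentsWithStats(m);i=1+st[1:,4].argmax();print("foot",st[i],c[i]+[295,185])
u=pr(H).astype(int)
print("col",g[u[1]-35:u[1]+45,u[0]].tolist(),u[1]-35);print("row",g[u[1],u[0]-28:u[0]+28].tolist(),u[0]-28)
for k in range(st[i][3]):
    q=np.flatnonzero(l[st[i][1]+k]==i);print(185+st[i][1]+k,295+q.min(),295+q.max(),end='; ')
E
```

```text
t: 17.63
tool_pos: [0.4777, -0.4272, 0.1863]
orientation: [2.744, -1.528, 0.003]
force: [0.1, 0.4, 0.3]
opening: 0.0174
gripper_force: 8.0
[ 0.47766654 -0.42719173  0.1862657 ] 0.05866570435534073 [-0.63060619 -0.2178948  -0.47813643]
pred [324.65791494 226.12931218] [324.65790277 180.11738465]
foot [ 17  30  26  30 594] [324.40909091 228.71043771]
col [144, 82, 56, 54, 63, 70, 105, 110, 112, 112, 110, 114, 112, 111, 108, 107, 108, 110, 108, 103, 89, 87, 109, 114, 111, 111, 111, 108, 108, 110, 108, 104, 103, 101, 105, 109, 111, 110, 113, 113, 111, 109, 109, 87, 66, 64, 59, 62, 65, 86, 92, 98, 104, 103, 103, 101, 103, 100, 99, 100, 103, 106, 106, 107, 145, 202, 202, 203, 201, 153, 105, 97, 108, 153, 156, 155, 155, 155, 157, 157] 145
row [107, 103, 105, 108, 104, 104, 105, 105, 105, 108, 106, 104, 97, 87, 73, 61, 88, 110, 110, 115, 113, 109, 114, 115, 112, 113, 110, 111, 109, 105, 107, 103, 103, 101, 103, 103, 104, 106, 106, 108, 99, 65, 67, 97, 102, 112, 115, 111, 114, 113, 112, 112, 111, 110, 110, 108] 296
215 322 327; 216 318 331; 217 317 332; 218 316 333; 219 315 334; 220 314 335; 221 314 335; 222 313 336; 223 313 336; 224 312 336; 225 312 336; 226 312 337; 227 312 337; 228 312 337; 229 312 337; 230 312 337; 231 312 337; 232 312 337; 233 312 336; 234 313 336; 235 313 336; 236 314 335; 237 315 334; 238 316 333; 239 317 332; 240 318 331; 241 320 328; 242 320 328; 243 320 328; 244 320 328;
```

```bash
python3 - <<'E'
from h import *
d=np.load("w7.npz");K,P,p=d["K"],d["P"],d["p"];Rm=R.from_rotvec(d["o"]).as_matrix();zb=.05+p[2]-.1776
F=onz(K,P,(324.5,226.5),zb);H=onz(K,P,(324.1,179.4),.03);print(F,H,(Rm.T@(H-F)).round(4),(Rm.T@(F-p)).round(4), K[0,0])
E
python3 -m jog '.1 .010 -.0001 0 0;.1 .010 -.0001 0 0;.1 .0088 0 0 0;.1 0 0 0 0;.1 0 0 0 0;.1 0 0 0 0'
```

```text
[ 0.47539754 -0.42331247  0.0586657 ] [ 0.49068762 -0.44746455  0.03      ] [ 0.0285 -0.0003  0.0287] [-4.800e-03 -1.000e-04  1.276e-01] 306.94641257921825
t: 18.18
tool_pos: [0.4924, -0.451, 0.1851]
orientation: [-2.745, 1.528, -0.0]
force: [0.9, -0.5, -0.1]
opening: 0.0179
gripper_force: 8.0
```

```bash
python3 -m jog '.1 .0004 0 .008 0;.1 0 0 .008 0;.1 0 0 .006 0;.1 0 0 .002 0;.1 0 0 .002 0;.1 0 0 .002 0;.1 0 0 0 0;.1 0 0 0 0'
```

```text
t: 18.85
tool_pos: [0.4927, -0.4516, 0.1568]
orientation: [2.745, -1.528, 0.0]
force: [-0.1, 0.0, 0.1]
opening: 0.0179
gripper_force: 8.0
```

```bash
python3 -m jog '.1 0 0 .001 0;.1 0 0 .001 0;.1 0 0 .001 0;.1 0 0 .001 0;.1 0 0 0 0;.1 0 0 0 0'
```

```text
t: 19.35
tool_pos: [0.4926, -0.4515, 0.1526]
orientation: [-2.745, 1.528, 0.0]
force: [0.2, -0.5, -1.4]
opening: 0.0178
gripper_force: 8.0
```

```bash
python3 -m jog '.1 0 0 .001 0;.1 0 0 .001 0;.1 0 0 .001 0;.1 0 0 .001 0;.1 0 0 0 0;.1 0 0 0 0'
```

```text
t: 19.85
tool_pos: [0.4926, -0.4514, 0.1486]
orientation: [-2.745, 1.528, 0.0]
force: [-0.3, -0.2, -0.7]
opening: 0.0179
gripper_force: 8.0
```

The foot is about 9 mm inside the hole with no contact. I'll continue to the floor.

```bash
python3 -m jog '.1 0 0 .0015 0;.1 0 0 .0015 0;.1 0 0 .0015 0;.1 0 0 .0015 0;.1 0 0 .0015 0;.1 0 0 .001 0;.1 0 0 0 0;.1 0 0 0 0'
```

```text
t: 20.52
tool_pos: [0.4926, -0.4515, 0.1401]
orientation: [-2.745, 1.528, 0.0]
force: [-0.1, -1.0, -0.4]
opening: 0.0176
gripper_force: 8.0
```

```bash
python3 -m jog '.1 0 0 .0008 0;.1 0 0 .0008 0;.1 0 0 0 0;.1 0 0 0 0'
```

```text
t: 20.85
tool_pos: [0.4926, -0.4515, 0.1386]
orientation: [-2.745, 1.528, 0.0]
force: [-0.1, -0.8, -1.2]
opening: 0.0175
gripper_force: 8.0
```

```bash
python3 -m jog '.1 0 0 .0006 0;.1 0 0 .0006 0;.1 0 0 .0006 0;.1 0 0 0 0;.1 0 0 0 0'
```

```text
t: 21.27
tool_pos: [0.4928, -0.4518, 0.1375]
orientation: [2.744, -1.528, 0.001]
force: [-1.3, 0.6, 4.4]
opening: 0.018
gripper_force: 8.0
```

The foot is on the floor of the hole, with 4 N upward. I'll release gently and rise.

```bash
python3 -m jog '.22 0 0 -.0005 0;.25 0 0 0 0;.3 0 0 0 0;.4 0 0 0 0;.4 0 0 0 0;.4 0 0 0 0;.4 0 0 0 0'; python3 -m jog '.4 0 0 -.01 0;.4 0 0 -.015 0;.4 0 0 -.025 0;.4 0 0 -.03 0;.4 -.01 0 -.02 0;.4 -.02 0 -.01 0;.4 -.02 0 0 0;.4 0 0 0 0;.4 0 0 0 0;.4 0 0 0 0'
python3 - <<'E'
from h import *
w,K,P=shot("wrist");a,Ka,Pa=shot("scene");s=robot.read_state();print(s["tool_pos"],s["force"])
pr=lambda K,P,X:(lambda c:(K@(c/c[2]))[:2])(P[:3,:3].T@(np.array(X)-P[:3,3])).round(1)
save(w,"w8.png");save(a,"s8.png")
for n,KK,PP,im in(("w",K,P,w),("s",Ka,Pa,a)):
    u=pr(KK,PP,[.4905,-.4473,.078]);print(n,"pred top",u,"hole",pr(KK,PP,[.4905,-.4473,.03]))
    x0,y0=int(u[0])-40,int(u[1])-40
    for b in blobs(im[y0:y0+80,x0:x0+80].copy(),(-8,150,60),(14,255,255),30)[0]: print(b[0],b[1][0]+x0,b[1][1]+y0)
    if n=="w": print([im[int(u[1])+k,int(u[0])].tolist() for k in range(-16,26,4)])
E
```

```text
t: 21.85
tool_pos: [0.4926, -0.4515, 0.1372]
orientation: [-2.745, 1.528, 0.0]
force: [-0.7, 0.4, 0.0]
opening: 0.0371
gripper_force: 0.0
t: 22.68
tool_pos: [0.4667, -0.4095, 0.2486]
orientation: [2.744, -1.528, 0.003]
force: [0.9, -0.1, 0.2]
opening: 0.0371
gripper_force: 0.0
[ 0.46658175 -0.40959807  0.24763152] [ 0.30792284 -0.13372883  0.25969776]
w pred top [324.  150.8] hole [324.  143.6]
[0, 0, 73, 55, 2556] 314.7 136.3
[[156, 153, 150], [105, 56, 30], [178, 104, 60], [170, 100, 55], [174, 104, 58], [175, 102, 57], [174, 101, 62], [204, 141, 80], [208, 142, 77], [237, 207, 138], [238, 197, 127]]
s pred top [291.9 234.7] hole [292.2 254.5]
[36, 39, 9, 13, 82] 291.3 238.5
[21, 52, 17, 12, 92] 280.0 252.3
```

The stone stands upright where predicted: in the scene view its red cylinder is centred on the hole in x, with its top row at 234. The gripper is clear and the force is about 0. Handing in.

```bash
python3 -c "
from plant import robot
print(robot.close_job())"
```

```text
the job is handed in; nothing more can be done
None
```

I turned the lever clockwise to its end stop (about 12.5 N at most), drew the stone up without resistance, stood it upright in the empty rack hole, and handed the job in at about 23 s with the gripper clear; the verdict was not shown.

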